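# Clamp a sample cup with a hex key in a recessed cam screw

## Robot

A 6-joint arm with a two-finger parallel gripper is mounted at the origin on a cart in front of the work surface, level with it; the furniture and walls round the work are solid. World frame = base frame: x ahead of the robot, y to its left, z up, the work surface at z = 0. Lengths are in m, angles in rad, forces in N, time in s.
With the tool pointing down it reaches from about 0.225 to 0.875 m from the base axis. Payload 3.4 kg.
Tool frame: the origin (TCP) lies at the very end of the fingers, on their centre line; the grasp point (between the pads) lies 19 mm behind it; z points along the fingers, y is the direction in which the jaws open and shut (so a half turn about z gives the same grasp; the last joint's range is limited). The gripper opens to 85 mm and grips with 20 to 120 N. Pads are 22 mm wide; open, the fingers measure 114 mm over their backs; the gripper's body (76 mm by 85 mm) begins 54 mm behind the grasp point. The pads swing forward as they close: fully open they stand 13 mm farther back than shut.
Start: joints at [-1.36, 0.276, 1.505, -0, 1.361, -0.121], TCP at [0.187, -0.544, 0.192] pointing down, gripper open.
Joint ranges: [-2.89, 2.89], [-0.75, 2.08], [0.22, 2.7], [-1.18, 4.32], [0.11, 2.71], [-2.7, 2.7]. Speed limits (rad/s): [2.57, 2.57, 3.14, 3.14, 3.14, 3.14].

## Interface

Orientations are given as a unit quaternion [w, x, y, z].
In Python, from rig import telemetry, cams, sign_off, spotter gives the robot as it stands.
- The arm moves only by the tool servo_tool, never from a script. Its argument "steps" is a list of rows, each a list of 6 numbers: the shift along the tool's x, y, z in mm, then the turn, a rotation vector about the tool's x, y, z in degrees. In form: [[x, y, z, ax, ay, az], ...]. A call has 1 to 8 rows; each row is the pose to reach, as a shift and turn from the pose commanded when the call began, along the tool's axes at that moment; what a row does not reach only later rows make up. A row lasts 1/10 s, in which the tool goes at most 50 mm and 8.59 degrees, less where a joint would pass 70% of its speed; a pose out of reach is approached as far as the arm can. A call with a gripper value outside its range is refused whole. "hand" is the closure in counts, from 0 (fully open) to 255 (shut), set as the call begins (left out, the last holds). The fingers move at their own pace and stop on an object; "grip_force" is the grip in N (left out, the last holds). Time passes only in rows, so rows that repeat a pose let the fingers close. It gives the time, the measured TCP pose, the force and the opening at its end, in the units of the state.
- telemetry.get_state(): the state, without advancing time (a new reading comes with each control period).
- cams.get_image(name): name is "scene" or "top" or "wrist"; returns (picture, depth): 420x560x3 uint8, red, green, blue; 420x560 float32, m along the optical axis (not along the pixel's ray), 0 where there is no reading.
- cams.camera_model(name): a dict with "camera_matrix" (3x3 intrinsics, pixels), "origin" and "rotation" of the camera in the world; the wrist camera has in their place "tool_from_camera" (4x4, takes a point from camera to tool coordinates, whose origin is the TCP and whose axes are the flange's). Camera axes: x right, y up, looking along -z (the intrinsics and any distortion apply to the point x, -y, -z); pixel columns grow to the right and rows downward; lengths in m; the calibration is good to about 2 mm. A picture is of the moment at which its call begins: read the wrist's pose just before it. camera_model takes no time and is no camera call.
- sign_off(): hands the job in, once; it reports no verdict.
Trained networks look in the newest picture that a camera, given by its name, has taken for a name from the list of things; names that differ only in an ending like _2 or _b are one class to them, and where a whole thing is asked for, a point or a joint stands for the part that bears it (a point fixed in the world has none). Each returns a list of dicts, best first, with "conf" (0 to 1); they miss things now and then, are a little off and sometimes report something else, mostly with a low value. They report only what shows in the picture. A call takes as long as a camera call. They do not tell look-alikes from the thing itself.
- spotter.outline_of(query, camera): "region" (420x560 bool, what is visible of it) and "rect" ([left, top, width, height] in pixels, round what is visible of it).
The state is a dict: "clock": time; "qpos": joint angles; "qd": joint speeds; "effort": joint torques, N m; "position": TCP position; "ee_rot": TCP orientation; "contact_force": force on the tool from outside, world axes, zero at the start; "moment": the same for the moment, N m; "width": finger opening in m.
Only numpy, scipy, OpenCV 4.12 (cv2) and the standard library are available. Lean on these libraries where they do the work, as an engineer would, in place of code of your own. Each camera call takes 0.05 s, during which the arm holds its last target.

## Task

Take the hex key out of its stand and fit it into the cam screw at the bottom of the bore of the cup clamp: you cannot see how the hexagon stands, so keep a light pressure (never more than 25 N) and turn the key until it drops fully home. Then turn the screw clockwise until it comes up against its stop, which clamps the cup, and let go, leaving the key standing upright, fully home in the screw. Leave the other things on the worktop where they are.

Things in the scene. Friction and masses are not known exactly. Their poses are not given: they have to be found in the camera images.
- key: hex key, 112 mm tall, 0.2 kg, standing upright in its stand. Origin: centre of its lower end, z up along the shaft. From the bottom: round pilot nose 5 mm long (20 mm wide, coned to a 14 mm flat end), steel hexagonal shaft 20 mm across flats (23 mm over corners) up to 76 mm, then a black flat handle 36 mm high, 74 mm long along the key's x and 16 mm thick along its y.
- key_grip (a point): middle of the key's handle, 96 mm above the key's lower end, same axes as the key; grip here across the 16 mm. Two flats of the hexagon face along the key's x.
- stand: grey block 64 x 64 x 42 mm on an 88 x 70 x 6 mm foot, fixed to the worktop, with a round hole 26 mm wide and 34 mm deep (floor 8 mm above the worktop) in which the key stands loosely. Origin: centre of its underside.
- clamp: cup clamp fixed to the worktop: grey base 180 x 104 x 24 mm, from 48 mm before to 132 mm behind the origin along its x; at the origin a round metal boss 52 mm wide with a vertical bore; then a sliding jaw, a sample cup (top 82 mm above the worktop) at x = 82 mm and a back stop. Origin: on the bore's axis, level with the worktop; z up, x towards the cup.
- bore_mouth (a point): centre of the bore's mouth in the boss's top, 74 mm above the worktop. The bore is round, 27 mm wide; the flat head of the cam screw lies 28 mm down, with a hexagonal socket 21.2 mm across flats, 18 mm deep. How the hexagon stands differs every time. The key's round nose enters it anyway (5 mm); the key sinks the other 13 mm once turned to within about 6 degrees of the socket.
- socket_floor (a point): centre of the socket's floor, 28 mm above the worktop on the bore's axis; the key's lower end rests here when fully home. Its axes are the clamp's, not the hexagon's.
- cam (a joint): turn of the cam screw from its open end, in rad; grows clockwise seen from above; starts between 0 and 0.3, the stop is at 1.05. It turns against about 0.08 N m of friction and pushes the jaw some 5 mm on to the cup.
- spring (a joint): how far the cam screw is pushed down on its stiff spring washers, in m: 0 unloaded, 20 N per mm of downward push on the screw, so 0.00125 is the limit of 25 N.
Things that resemble listed ones, but are neither listed nor needed, are in the scene too. Of the things that look like the key, the largest one is meant.

How it is judged:
By the outcome, as a careful person would: the job done as asked, in the order asked, and still so for the second after the job is handed in, with the robot touching nothing.
It also fails if it takes over 51 s, if anything falls off the work surface, if the arm or the gripper's body presses on something with over 40 N, if the wrist force passes 120 N, or if a joint passes its speed limit or range.

## Working session

There is one attempt and no reset: what is moved stays moved. The work goes in short steps, Python scripts to look and compute and a tool call to move; the robot and the scene stay as the last step left them, time stands still between calls to the robot, and variables do not carry over. Pictures are saved under pics/ and viewed, and the job is handed in when it is done.

Besides the shell and the picture viewer there is one more tool, called as name(argument=value, ...), one argument or row to a line, values as JSON. servo_tool: Moves the arm, as the interface text tells. Its arguments: {"type":"object","properties":{"steps":{"type":"array","items":{"type":"array","items":{"type":"number"}}},"hand":{"type":"number"},"grip_force":{"type":"number"}},"required":["steps"]}

```bash
mkdir -p pics; ls; cat > h.py <<'E'
import numpy as np, cv2
from rig import telemetry, cams, sign_off, spotter
def save(n,im): cv2.imwrite('pics/'+n+'.png', cv2.cvtColor(im,cv2.COLOR_RGB2BGR))
E
python3 - <<'E'
from h import *
s=telemetry.get_state(); print(s)
for c in ['scene','top']:
    im,d=cams.get_image(c); save(c+'0',im); np.savez('pics/'+c+'0.npz',im=im,d=d)
    print(c,cams.camera_model(c))
    for q in ['key','stand','clamp']:
        for r in spotter.outline_of(q,c): print(q,r['conf'],r['rect'],r['region'].sum())
print(cams.camera_model('wrist'))
E
```

```text
pics
{'clock': 0.0, 'qpos': array([-1.36001899e+00,  2.76598264e-01,  1.50612942e+00, -2.83527821e-05,
        1.36072885e+00, -1.20953493e-01]), 'qd': array([-7.47002663e-04,  1.49273310e-03,  9.32216091e-05,  6.94769908e-04,
        5.01981725e-04,  2.78216477e-04]), 'effort': array([-3.06278998e-03, -4.16778517e+01, -2.45804572e+01, -1.78195087e-04,
        1.12029217e-02, -3.33027728e-06]), 'position': array([ 0.18714665, -0.54304549,  0.19093942]), 'ee_rot': array([-9.30377216e-04,  9.86274921e-01,  1.65108787e-01, -5.56891259e-05]), 'contact_force': array([ 0.50098154, -0.46159362, -0.33628143]), 'moment': array([-0.01625185,  0.02178075,  0.00968419]), 'width': 0.08514876172294718}
scene {'camera_matrix': array([[509.27591041,   0.        , 281.14671886],
       [  0.        , 509.27591041, 205.97772652],
       [  0.        ,   0.        ,   1.        ]]), 'origin': array([-0.02974581,  0.41316651,  0.86462725]), 'rotation': array([-0.38169339, -0.14353703,  0.34223403,  0.84651234])}
key 0.88 [364.9, 178.7, 20.6, 38.4] 422
key 0.67 [307.5, 182.7, 37.1, 33.3] 662
key 0.57 [32
[... 504 characters left out ...]
ey 0.5 [390.9, 149.8, 21.1, 24.4] 245
stand 0.69 [303.2, 215.4, 35.6, 43.2] 759
stand 0.18 [139.0, 165.8, 61.8, 87.1] 3222
clamp 0.93 [138.7, 166.4, 58.9, 81.9] 3338
{'camera_matrix': array([[335.64346668,   0.        , 274.33085559],
       [  0.        , 335.64346668, 214.86099591],
       [  0.        ,   0.        ,   1.        ]]), 'tool_from_camera': array([[ 1.07669852e-04,  9.53891391e-01,  3.00151967e-01,
         7.58740102e-02],
       [ 9.99999992e-01, -8.33349595e-05, -9.38769483e-05,
        -8.11841784e-05],
       [-6.45352607e-05,  3.00151975e-01, -9.53891392e-01,
        -1.82097497e-01],
       [ 0.00000000e+00,  0.00000000e+00,  0.00000000e+00,
         1.00000000e+00]])}
```

View pics/scene0.png

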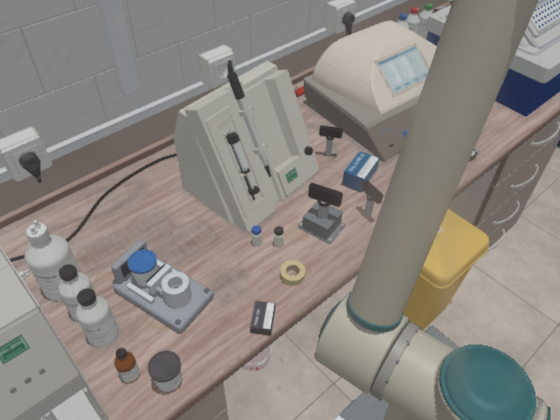

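View pics/top0.png

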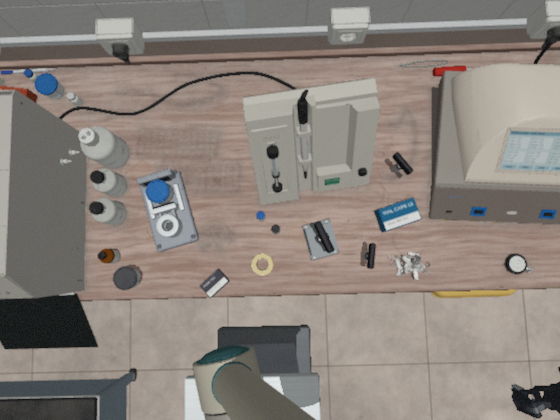

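```bash
python3 - <<'E'
from h import *
a=np.load('pics/scene0.npz')['im'][100:260,270:430]; b=np.load('pics/top0.npz')['im'][130:290,270:430]
save('crop0',np.hstack([cv2.resize(x,(400,400),interpolation=cv2.INTER_CUBIC) for x in (a,b)]))
E
```

```text
(no output)
```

View pics/crop0.png

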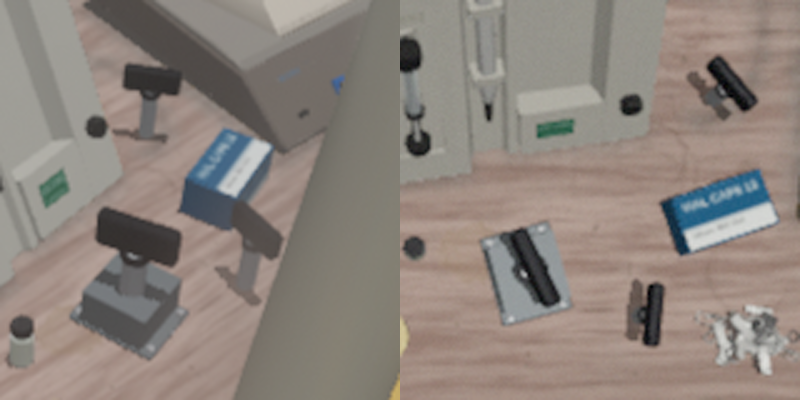

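The scene shows three key-like things in the top view: (324,236) in the stand, (403,163) standing free and (370,255) standing free. The one in the stand has the longest and thickest handle, so it is the real key. The clamp's boss is at top (167,226), with the cup at (158,190).

```bash
cat >> h.py <<'E'
from scipy.spatial.transform import Rotation as R
def quat(q): return R.from_quat([q[1],q[2],q[3],q[0]]).as_matrix()
def cam_pose(c,st=None):
    m=cams.camera_model(c)
    if c=='wrist':
        T=np.array(m['tool_from_camera']); Rt=quat(st['ee_rot']); return m['camera_matrix'],Rt@T[:3,:3],Rt@T[:3,3]+st['position']
    r=np.array(m['rotation']); return m['camera_matrix'],quat(r),np.array(m['origin'])
def cloud(d,c,st=None):
    K,Rm,o=cam_pose(c,st); v,u=np.mgrid[:d.shape[0],:d.shape[1]]
    p=np.stack([(u-K[0,2])/K[0,0]*d,-(v-K[1,2])/K[1,1]*d,-d],-1)
    return p@Rm.T+o
def proj(p,c,st=None):
    K,Rm,o=cam_pose(c,st); q=(np.atleast_2d(p)-o)@Rm
    return np.stack([K[0,2]+K[0,0]*q[:,0]/-q[:,2],K[1,2]-K[1,1]*q[:,1]/-q[:,2]],-1)
E
python3 - <<'E'
from h import *
print(cams.camera_model('top').keys())
z=np.load('pics/top0.npz'); P=cloud(z['d'],'top'); d=z['d']
Z=np.load('pics/scene0.npz'); S=cloud(Z['d'],'scene'); 
for nm,P,(u0,u1,v0,v1) in [('top',P,(295,350,210,265)),('scene',S,(295,350,180,245))]:
    Q=P[v0:v1,u0:u1].reshape(-1,3); 
    print(nm,'table z',np.median(Q[:,2][abs(Q[:,2])<.01]), 'max',np.percentile(Q[:,2],99.5))
    h=Q[(Q[:,2]>.105)&(Q[:,2]<.135)]; r=cv2.minAreaRect((h[:,:2]*1000).astype(np.float32)); print('handle',len(h),r)
    h=Q[(Q[:,2]>.040)&(Q[:,2]<.056)]; r=cv2.minAreaRect((h[:,:2]*1000).astype(np.float32)); print('block',len(h),r)
for nm,P,(u0,u1,v0,v1) in [('top',cloud(d,'top'),(135,200,165,255)),('scene',S,(110,215,238,332))]:
    Q=P[v0:v1,u0:u1].reshape(-1,3)
    h=Q[(Q[:,2]>.016)&(Q[:,2]<.03)]; r=cv2.minAreaRect((h[:,:2]*1000).astype(np.float32)); print(nm,'base',len(h),r)
    h=Q[(Q[:,2]>.068)&(Q[:,2]<.080)&(Q[:,0]<.40)]; print('boss',len(h),h.mean(0),h.min(0),h.max(0),cv2.minEnclosingCircle((h[:,:2]*1000).astype(np.float32)))
E
```

```text
dict_keys(['camera_matrix', 'origin', 'rotation'])
top table z 0.00016939946614669132 max 0.12279104439643443
handle 252 ((470.64874267578125, -174.9862060546875), (72.95375061035156, 16.369693756103516), 24.16063117980957)
block 376 ((470.8411560058594, -174.95965576171875), (64.00231170654297, 64.05906677246094), 13.616100311279297)
scene table z 0.0001876167699260689 max 0.12190429717633837
handle 327 ((465.3206787109375, -174.36825561523438), (73.0747299194336, 19.47598648071289), 26.088415145874023)
block 484 ((466.045166015625, -174.4383087158203), (65.20972442626953, 67.65987396240234), 13.12094497680664)
top base 1530 ((550.20751953125, 191.61947631835938), (180.20169067382812, 104.82484436035156), 15.043190002441406)<stdin>:13: RuntimeWarning: Mean of empty slice.
  ret = um.true_divide(
Traceback (most recent call last):
ValueError: zero-size array to reduction operation minimum which has no identity
```

```bash
cat >> h.py <<'E'
def plan(pos,yaw_deg,st=None):
    st=st or telemetry.get_state(); Rt=quat(st['ee_rot']); y=np.radians(yaw_deg)
    Rg=np.array([[np.cos(y),np.sin(y),0],[np.sin(y),-np.cos(y),0],[0,0,-1]])
    print('shift mm',np.round(Rt.T@(np.array(pos)-st['position'])*1000,1),'rotv',np.round(R.from_matrix(Rt.T@Rg).as_rotvec(degrees=True),2))
def brief():
    s=telemetry.get_state(); Rt=quat(s['ee_rot']); print('t%.2f'%s['clock'],np.round(s['position']*1000,2),'yaw %.2f'%np.degrees(np.arctan2(Rt[1,0],Rt[0,0])),'zax',np.round(Rt[:,2],4),'F',np.round(s['contact_force'],1),'M',np.round(s['moment'],3),'w %.1f'%(s['width']*1000),'q',np.round(s['qpos'],2)); return s
E
python3 - <<'E'
from h import *
z=np.load('pics/top0.npz'); P=cloud(z['d'],'top')
Z=np.load('pics/scene0.npz'); S=cloud(Z['d'],'scene')
for P,(u0,u1,v0,v1) in [(P,(135,200,165,255)),(S,(110,215,238,332))]:
    Q=P[v0:v1,u0:u1].reshape(-1,3); o=np.array([.5096,.1807]); c,s=np.cos(np.radians(15)),np.sin(np.radians(15))
    L=(Q[:,:2]-o)@np.array([[c,-s],[s,c]]); m=np.hypot(L[:,0],L[:,1])<.04
    print(np.histogram(Q[m,2],np.arange(0,.1,.005)))
    k=m&(Q[:,2]>.064); print(k.sum(), Q[k].mean(0), cv2.minEnclosingCircle((L[k]*1000).astype(np.float32)))
    print('max heights near', Q[:,2].max())
P=cloud(z['d'],'top'); print('bottles',P[120:300,75:135,2].max())
plan([.469,-.1745,.26],24)
E
```

```text
(array([  0,   0,   0,   4, 228, 149,  31,  18,  24,  53,  34,  21,  26,
        37, 196,  83,   2,   0,   0]), array([0.   , 0.005, 0.01 , 0.015, 0.02 , 0.025, 0.03 , 0.035, 0.04 ,
       0.045, 0.05 , 0.055, 0.06 , 0.065, 0.07 , 0.075, 0.08 , 0.085,
       0.09 , 0.095]))
326 [0.51139196 0.18034641 0.07312774] ((7.1151814460754395, -0.5260289907455444), 32.93109893798828)
max heights near 1.1507329794915944
(array([  0,   0,   0,   2, 287, 151,  42,  40,  64,  91,  88,  98, 110,
       121, 320,  77,   0,   0,   0]), array([0.   , 0.005, 0.01 , 0.015, 0.02 , 0.025, 0.03 , 0.035, 0.04 ,
       0.045, 0.05 , 0.055, 0.06 , 0.065, 0.07 , 0.075, 0.08 , 0.085,
       0.09 , 0.095]))
550 [0.50785526 0.18274438 0.07177141] ((3.850672483444214, -1.1619374752044678), 36.150638580322266)
max heights near 0.8646272453509156
bottles 1.1507329794915944
shift mm [ 386.6 -257.2  -68.3] rotv [-0.02 -0.   -4.99]
```

servo_tool(
  steps=[
    [50,-33,-20,0,0,-2],
    [90,-60,-50,0,0,-5],
    [132,-88,-69,0,0,-5],
    [174,-116,-69,0,0,-5],
    [216,-144,-69,0,0,-5],
    [258,-172,-69,0,0,-5],
    [300,-200,-69,0,0,-5],
    [340,-226,-69,0,0,-5],
  ],
  hand=0,
)

```text
clock: 1.2
position: [0.4228, -0.2346, 0.2612]
ee_rot: [0.0, 0.978, 0.208, 0.0]
contact_force: [1.5, -1.0, 0.9]
width: 0.0854
```

servo_tool(
  steps=[
    [40,-28,0,0,0,0],
    [46,-31,0,0,0,0],
    [46,-31,0,0,0,0],
  ],
)

```text
clock: 1.5
position: [0.4519, -0.1882, 0.2608]
ee_rot: [0.0, 0.978, 0.21, -0.0]
contact_force: [-1.3, 0.3, -0.2]
width: 0.0857
```

```bash
python3 - <<'E'
from h import *
s=brief(); im,d=cams.get_image('wrist'); save('w1',im); np.savez('pics/w1.npz',im=im,d=d)
r=spotter.outline_of('key','wrist')
for x in r: print(x['conf'],x['rect'])
P=cloud(d,'wrist',s).reshape(-1,3); P=P[d.ravel()>0]; P=P[np.hypot(P[:,0]-.469,P[:,1]+.175)<.09]
print(np.histogram(P[:,2],np.arange(-.005,.2,.01)))
h=P[(P[:,2]>.112)&(P[:,2]<.13)]; print(len(h),np.median(h[:,2]),cv2.minAreaRect((h[:,:2]*1000).astype(np.float32)))
h=P[(P[:,2]>.04)&(P[:,2]<.056)]; print(len(h),np.median(h[:,2]),cv2.minAreaRect((h[:,:2]*1000).astype(np.float32)))
E
```

```text
t1.50 [ 451.86 -188.17  260.81] yaw 24.21 zax [-1.e-04 -5.e-04 -1.e+00] F [-1.3  0.3 -0.2] M [-0.001  0.032  0.007] w 85.7 q [-0.54  0.11  1.55 -0.    1.48  0.61]
0.79 [323.4, 210.0, 30.8, 48.3]
0.75 [257.5, 129.5, 23.8, 76.7]
0.66 [459.8, 59.2, 58.9, 61.1]
(array([11303,   489,    25,    19,  1878,     0,     0,     0,    26,
         105,    11,    36,  1161,     0,     0,     0,     0,     0,
           0,     0]), array([-0.005,  0.005,  0.015,  0.025,  0.035,  0.045,  0.055,  0.065,
        0.075,  0.085,  0.095,  0.105,  0.115,  0.125,  0.135,  0.145,
        0.155,  0.165,  0.175,  0.185,  0.195]))
1194 0.11924374505321536 ((468.8066711425781, -174.79751586914062), (72.35652923583984, 15.599366188049316), 24.374109268188477)
1856 0.04196143601070093 ((468.0663757324219, -175.29541015625), (64.34432983398438, 64.01090240478516), 13.334364891052246)
```

View pics/w1.png

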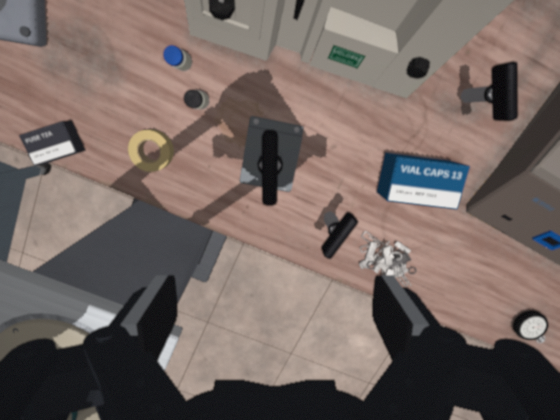

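The wrist view shows the key in its stand at (269,165), handle top at z 0.119, yaw 24.4°. The two smaller look-alikes are at (340,235) and (504,90).

servo_tool(
  steps=[
    [0,0,50,0,0,0],
    [0,0,90,0,0,0],
    [0,0,90,0,0,0],
    [0,0,90,0,0,0],
    [0,0,90,0,0,0],
  ],
)

```text
clock: 2.1
position: [0.4527, -0.1913, 0.1731]
ee_rot: [0.002, 0.978, 0.207, 0.002]
contact_force: [0.1, 0.1, 0.3]
width: 0.0852
```

```bash
python3 - <<'E'
from h import *
s=brief(); im,d=cams.get_image('wrist'); save('w2',im)
P=cloud(d,'wrist',s).reshape(-1,3); P=P[d.ravel()>0]; P=P[np.hypot(P[:,0]-.469,P[:,1]+.175)<.07]
h=P[(P[:,2]>.112)&(P[:,2]<.13)]; print(len(h),np.median(h[:,2]),cv2.minAreaRect((h[:,:2]*1000).astype(np.float32)))
plan([.4688,-.1748,.085],24.3)
E
```

```text
t2.10 [ 452.68 -191.26  173.14] yaw 23.92 zax [ 0.0038 -0.0026 -1.    ] F [0.1 0.1 0.3] M [-0.039  0.048  0.016] w 85.2 q [-0.54  0.16  1.71 -0.    1.27  0.61]
2091 0.11937711829196268 ((468.7658996582031, -174.62335205078125), (72.3249740600586, 15.621838569641113), 23.861764907836914)
shift mm [21.  -8.8 88.3] rotv [ 0.25 -0.16 -0.36]
```

View pics/w2.png

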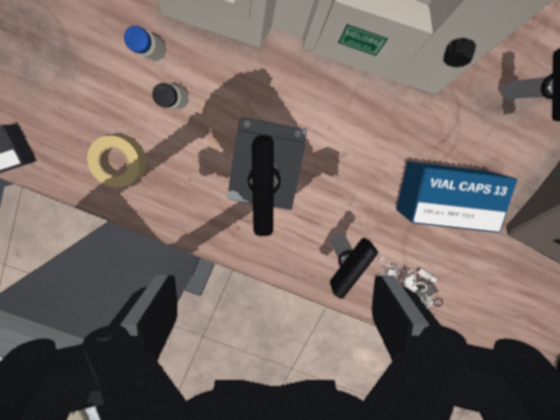

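servo_tool(
  steps=[
    [21,-9,10,0.2,-0.2,-0.2],
    [21,-9,20,0.2,-0.2,-0.2],
    [21,-9,20,0.2,-0.2,-0.2],
    [21,-9,20,0.2,-0.2,-0.2],
  ],
)

```text
clock: 2.55
position: [0.4668, -0.1731, 0.1514]
ee_rot: [-0.001, 0.978, 0.21, -0.002]
contact_force: [-0.0, -0.1, 0.1]
width: 0.0855
```

```bash
python3 - <<'E'
from h import *
s=brief(); im,d=cams.get_image('wrist'); save('w3',im)
P=cloud(d,'wrist',s).reshape(-1,3); P=P[d.ravel()>0]; P=P[np.hypot(P[:,0]-.469,P[:,1]+.175)<.07]
h=P[(P[:,2]>.112)&(P[:,2]<.13)]; print(len(h),np.median(h[:,2]),cv2.minAreaRect((h[:,:2]*1000).astype(np.float32)))
plan([.4688,-.1747,.085],24.1)
E
```

```text
t2.55 [ 466.76 -173.07  151.38] yaw 24.22 zax [-4.2e-03  9.0e-04 -1.0e+00] F [-0.  -0.1  0.1] M [ 0.011 -0.064  0.011] w 85.5 q [-0.49  0.19  1.73 -0.    1.23  0.65]
2341 0.1193339357173279 ((469.1930236816406, -174.84912109375), (72.55549621582031, 15.79938793182373), 23.875228881835938)
shift mm [ 1.3  2.3 66.5] rotv [-0.13  0.18  0.1 ]
```

servo_tool(
  steps=[
    [1,2,25,0,0,0],
    [1,2,50,0,0,0],
    [1,2,66,0,0,0],
    [1,2,66,0,0,0],
    [1,2,66,0,0,0],
  ],
)

```text
clock: 3.1
position: [0.4685, -0.1744, 0.0854]
ee_rot: [-0.001, 0.978, 0.21, -0.002]
contact_force: [-0.1, 0.3, 0.7]
width: 0.0851
```

```bash
python3 - <<'E'
from h import *
s=brief(); im,d=cams.get_image('wrist'); save('w4',im)
plan([.469,-.1747,.085],24.1)
E
```

```text
t3.10 [ 468.54 -174.42   85.44] yaw 24.19 zax [-0.0039  0.0012 -1.    ] F [-0.1  0.3  0.7] M [ 0.032 -0.063 -0.007] w 85.1 q [-0.49  0.25  1.82 -0.    1.07  0.65]
shift mm [-0.1  0.1  0.9] rotv [-0.09  0.13  0.1 ]
```

View pics/w4.png

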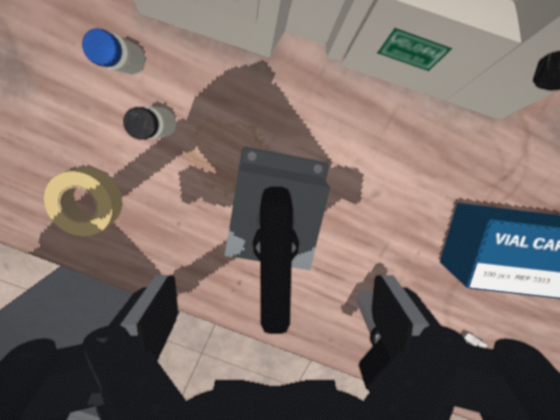

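The handle, at (275,260), stands midway between the fingers.

servo_tool(
  steps=[
    [0,0,1,-0.1,0.2,0.1],
    [0,0,1,-0.1,0.2,0.1],
    [0,0,1,-0.1,0.2,0.1],
    [0,0,1,-0.1,0.2,0.1],
    [0,0,1,-0.1,0.2,0.1],
    [0,0,1,-0.1,0.2,0.1],
    [0,0,1,-0.1,0.2,0.1],
    [0,0,1,-0.1,0.2,0.1],
  ],
  hand=255,
  grip_force=70,
)

```text
clock: 3.95
position: [0.4682, -0.1739, 0.0837]
ee_rot: [-0.001, 0.978, 0.209, -0.0]
contact_force: [0.3, -0.2, -0.2]
width: 0.0002
```

```bash
python3 - <<'E'
from h import *
s=brief()
E
```

```text
t3.95 [ 468.23 -173.86   83.73] yaw 24.11 zax [-8.0e-04  1.6e-03 -1.0e+00] F [ 0.3 -0.2 -0.2] M [-0.022 -0.015  0.065] w 0.2 q [-0.5   0.25  1.83  0.    1.06  0.65]
```

```bash
python3 - <<'E'
from h import *
for c in ['wrist','scene']:
    im,d=cams.get_image(c); save(c+'5',im); np.savez('pics/'+c+'5.npz',im=im,d=d)
im=np.load('pics/scene5.npz')['im']; save('s5c',cv2.resize(im[100:290,220:440],(660,570),interpolation=cv2.INTER_CUBIC))
E
```

```text
(no output)
```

View pics/wrist5.png

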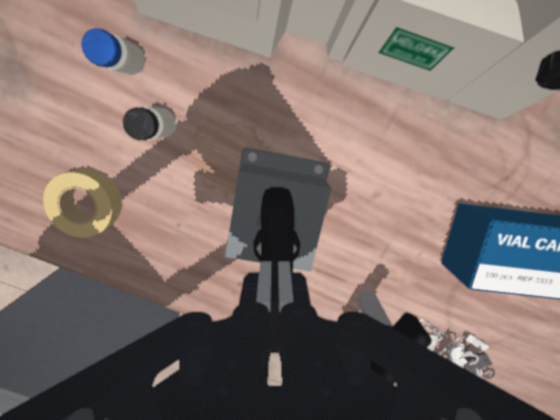

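View pics/s5c.png

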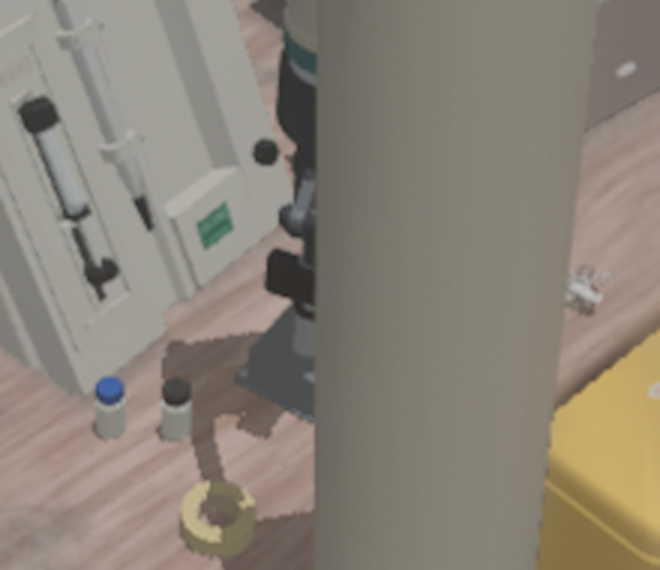

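```bash
python3 - <<'E'
from h import *
z=np.load('pics/wrist5.npz'); s=telemetry.get_state(); s['position']=np.array([.46823,-.17386,.0837])
im,d=z['im'],z['d']; save('w5c',cv2.resize(im[160:400,180:380],(500,600),interpolation=cv2.INTER_CUBIC))
P=cloud(d,'wrist',s); Rt=quat(s['ee_rot'])
T=(P-s['position'])@Rt*1000
for r in range(190,390,10): print(r,[np.round(T[r,c]).astype(int).tolist() for c in (264,275,287)])
E
```

```text
190 [[23, -7, 42], [37, 0, -15], [36, 6, -11]]
200 [[35, -5, -29], [36, 0, -32], [36, 6, -31]]
210 [[32, -5, -35], [32, 0, -36], [32, 6, -36]]
220 [[27, -5, -36], [28, 0, -36], [27, 6, -36]]
230 [[22, -5, -36], [23, 0, -36], [22, 6, -36]]
240 [[17, -5, -34], [18, 0, -37], [17, 6, -35]]
250 [[12, -5, -34], [13, 0, -37], [12, 6, -35]]
260 [[7, -5, -34], [8, 0, -36], [8, 6, -37]]
270 [[10, -5, -52], [11, 0, -53], [11, 5, -53]]
280 [[10, -4, -61], [10, 0, -61], [10, 5, -61]]
290 [[11, -4, -70], [11, 0, -70], [11, 5, -70]]
300 [[10, -4, -76], [10, 0, -76], [10, 4, -76]]
310 [[12, -4, -84], [7, 0, -77], [12, 4, -84]]
320 [[12, -3, -90], [2, 0, -77], [11, 4, -89]]
330 [[12, -3, -95], [-2, 0, -77], [11, 4, -94]]
340 [[10, -3, -98], [-6, 0, -77], [12, 4, -100]]
350 [[-1, -4, -88], [-10, 0, -78], [10, 4, -102]]
360 [[-5, -4, -89], [-853, 3, 892], [7, 4, -103]]
370 [[-8, -4, -90], [-898, 3, 889], [-8, 4, -90]]
380 [[-8, -3, -94], [-951, 3, 894], [0, 4, -102]]
```

View pics/w5c.png

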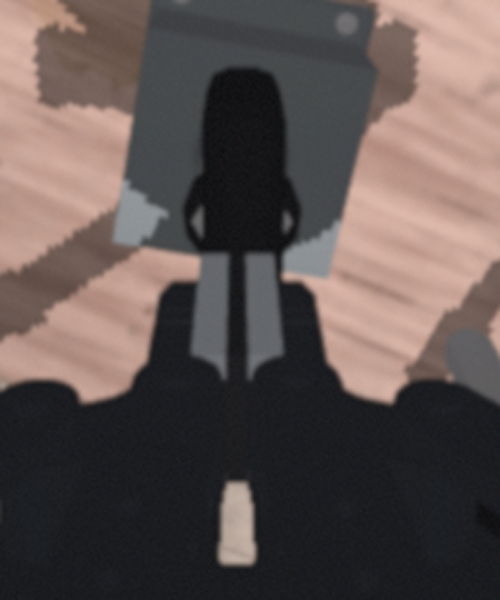

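```bash
python3 - <<'E'
from h import *
z=np.load('pics/w1.npz'); d=z['d']
K=cams.camera_model('wrist')['camera_matrix']; T=np.array(cams.camera_model('wrist')['tool_from_camera'])
def tool(d):
    v,u=np.mgrid[:420,:560]; p=np.stack([(u-K[0,2])/K[0,0]*d,-(v-K[1,2])/K[1,1]*d,-d],-1); return (p@T[:3,:3].T+T[:3,3])*1000
A=tool(d)
for r in range(270,350,8): print(r,[np.round(A[r,c]).astype(int).tolist() for c in (150,160,168,174,380,390,400)])
print(K@np.array([0,0,1]))
B=tool(np.load('pics/wrist5.npz')['d'])
for r in range(240,275,3): print(r,[np.round(B[r,c]).astype(int).tolist() for c in (245,255,260,265,270,275)])
# projected TCP and grasp pt
Ti=np.linalg.inv(T)
for p in ([0,0,0],[.011,0,0],[0,0,-.019],[.011,0,-.019],[.011,0,-.04]):
    q=Ti@np.array(p+[1]); print(p,K[0,2]+K[0,0]*q[0]/-q[2],K[1,2]-K[1,1]*q[1]/-q[2])
E
```

```text
270 [[-253, -267, 470], [-262, -252, 486], [-268, -239, 499], [-273, -228, 509], [-147, 154, 260], [-140, 163, 246], [-142, 179, 250]]
278 [[-259, -259, 445], [10, -47, -60], [10, -43, -60], [7, -43, -54], [11, 43, -60], [10, 47, -59], [-156, 181, 253]]
286 [[10, -49, -65], [11, -44, -67], [8, -43, -62], [4, -43, -56], [7, 43, -60], [11, 45, -66], [11, 48, -67]]
294 [[11, -46, -73], [11, -42, -72], [5, -43, -64], [1, -43, -56], [5, 43, -63], [11, 43, -72], [11, 46, -73]]
302 [[11, -44, -78], [7, -43, -73], [2, -43, -64], [-2, -43, -57], [2, 43, -63], [8, 43, -73], [11, 44, -79]]
310 [[10, -43, -82], [4, -43, -73], [0, -42, -66], [-6, -43, -58], [-2, 43, -64], [5, 43, -74], [11, 42, -83]]
318 [[7, -43, -83], [1, -43, -73], [-4, -43, -66], [-9, -43, -58], [-5, 43, -64], [2, 43, -75], [8, 43, -83]]
326 [[5, -43, -84], [-1, -43, -75], [-7, -43, -67], [-258, -162, 282], [-8, 43, -66], [-1, 43, -76], [6, 43, -85]]
334 [[3, -43, -85], [-5, -43, -75], [-9, -42, -69], [-261, -158, 265], [-11, 43, -67], [-3, 42, -78], [3, 43, -85]]
342 [[0, -43, -85], [-7, -43, -77], [-272, -167, 260], [-274, 
[... 789 characters left out ...]
10, -7, -44], [10, -4, -43], [10, -2, -43], [10, 0, -43]]
264 [[-52, -26, 83], [-52, -17, 83], [11, -6, -47], [11, -4, -47], [10, -2, -46], [10, 0, -45]]
267 [[-55, -26, 83], [-56, -17, 85], [10, -6, -50], [11, -4, -50], [10, -2, -50], [10, 0, -48]]
270 [[-58, -26, 82], [-58, -17, 84], [10, -6, -52], [11, -4, -53], [10, -2, -52], [11, 0, -53]]
273 [[-61, -26, 83], [7, -9, -48], [11, -6, -56], [11, -4, -56], [11, -2, -55], [10, 0, -55]]
[0, 0, 0] 274.5484824675829 245.14480770412584
[0.011, 0, 0] 274.55421493421795 227.4311276400548
[0, 0, -0.019] 274.5682030644478 258.95445369539766
[0.011, 0, -0.019] 274.5749009924549 239.66725890238433
[0.011, 0, -0.04] 274.60339201391076 256.5201495952084
```

The fingers shut on nothing. In the wrist depth the true fingertips (rows 261–270) end about 43 mm behind the reported TCP, roughly 8 mm above the handle's top. The key is undisturbed. I'll open and go 42 mm lower.

servo_tool(
  steps=[
    [0,0,0,0,0,0],
    [0,0,0,0,0,0],
    [0,0,0,0,0,0],
    [0,0,0,0,0,0],
    [0,0,0,0,0,0],
    [0,0,0,0,0,0],
    [0,0,0,0,0,0],
  ],
  hand=0,
)

```text
clock: 4.75
position: [0.4683, -0.1739, 0.0838]
ee_rot: [-0.001, 0.978, 0.209, -0.0]
contact_force: [-0.4, 0.4, -0.3]
width: 0.0854
```

```bash
python3 - <<'E'
from h import *
s=brief(); im,d=cams.get_image('wrist'); save('w6',im)
P=cloud(d,'wrist',s).reshape(-1,3); P=P[d.ravel()>0]; P=P[np.hypot(P[:,0]-.469,P[:,1]+.175)<.07]
h=P[(P[:,2]>.112)&(P[:,2]<.13)]; print(len(h),np.median(h[:,2]),cv2.minAreaRect((h[:,:2]*1000).astype(np.float32)))
plan([.469,-.1747,.042],24.1)
E
```

```text
t4.75 [ 468.28 -173.89   83.8 ] yaw 24.11 zax [-6.0e-04  1.5e-03 -1.0e+00] F [-0.4  0.4 -0.3] M [ 0.034 -0.013  0.011] w 85.4 q [-0.5   0.25  1.83  0.    1.06  0.65]
4355 0.11942676957744275 ((469.1415100097656, -174.86097717285156), (72.93306732177734, 15.969005584716797), 23.493419647216797)
shift mm [ 0.4  1.1 41.8] rotv [-0.09  0.    0.01]
```

View pics/w6.png

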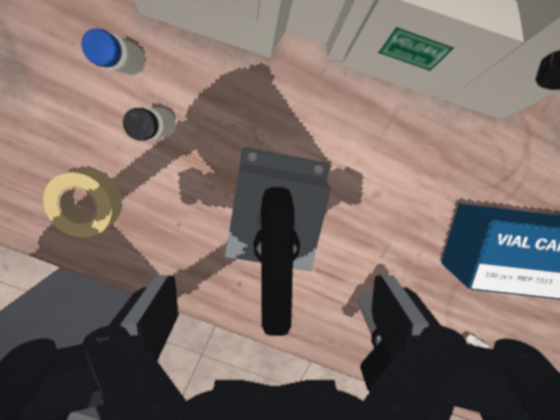

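```bash
python3 - <<'E'
from h import *
z=np.load('pics/w1.npz'); s=telemetry.get_state(); s['position']=np.array([.45186,-.18817,.26081])
a=np.radians(24.21)/2; s['ee_rot']=np.array([0,np.cos(a),np.sin(a),0])
P=cloud(z['d'],'wrist',s)[195:265,310:370].reshape(-1,3); P=P[(P[:,2]>.03)&(P[:,2]<.2)]
print(np.percentile(P[:,2],[50,90,99]))
y=np.radians(24.1); ex=np.array([np.cos(y),np.sin(y)]); ey=np.array([np.sin(y),-np.cos(y)])
L=(P[:,:2]-[.469,-.1748]); L=np.stack([L@ex,L@ey],-1)*1000
print(L.min(0),L.max(0), cv2.boxPoints(cv2.minAreaRect(L[P[:,2]>.07].astype(np.float32))))
E
```

```text
[0.08461242 0.08767627 0.08865289]
[-110.27266664   61.31142159] [-58.77454036  98.18132331] [[-111.315994   70.556755]
 [-104.73387    60.028404]
 [ -56.737488   90.03483 ]
 [ -63.31961   100.56318 ]]
```

Clear of the look-alike (57 mm or more away in tool x, 89 mm tall). Descending and gripping.

servo_tool(
  steps=[
    [0,1,20,0,0,0],
    [0,1,40,0,0,0],
    [0,1,42,0,0,0],
    [0,1,42,0,0,0],
  ],
)

```text
clock: 5.2
position: [0.4683, -0.1746, 0.0416]
ee_rot: [-0.001, 0.978, 0.209, -0.001]
contact_force: [0.2, 0.4, 0.0]
width: 0.0854
```

servo_tool(
  steps=[
    [0,0,0,0,0,0],
    [0,0,0,0,0,0],
    [0,0,0,0,0,0],
    [0,0,0,0,0,0],
    [0,0,0,0,0,0],
    [0,0,0,0,0,0],
    [0,0,0,0,0,0],
  ],
  hand=255,
  grip_force=70,
)

```text
clock: 5.9
position: [0.4692, -0.1749, 0.0426]
ee_rot: [-0.0, 0.978, 0.209, 0.0]
contact_force: [-0.7, 1.7, 4.9]
width: 0.0171
```

```bash
python3 - <<'E'
from h import *
s=brief(); im,d=cams.get_image('wrist'); save('w7',im); np.savez('pics/w7.npz',im=im,d=d)
E
```

```text
t5.90 [ 469.22 -174.94   42.58] yaw 24.11 zax [ 7.e-04  9.e-04 -1.e+00] F [-0.7  1.7  4.9] M [0.132 0.05  0.035] w 17.1 q [-0.5   0.3   1.88  0.    0.96  0.65]
```

View pics/w7.png

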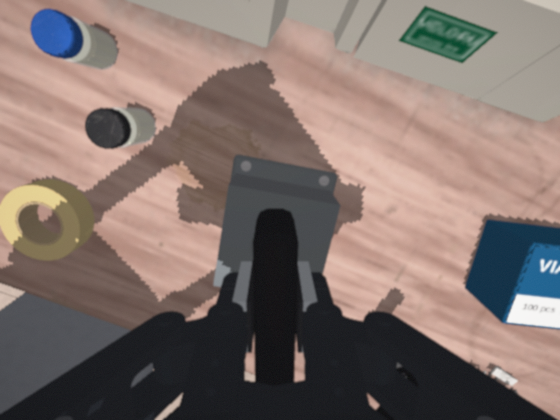

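servo_tool(
  steps=[
    [0,0,-15,0,0,0],
    [0,0,-40,0,0,0],
    [0,0,-80,0,0,0],
    [0,0,-110,0,0,0],
    [0,0,-110,0,0,0],
  ],
)

```text
clock: 6.45
position: [0.4714, -0.1763, 0.1556]
ee_rot: [0.002, 0.978, 0.209, 0.003]
contact_force: [-0.0, -0.9, -1.9]
width: 0.0172
```

```bash
python3 - <<'E'
from h import *
s=brief(); im,d=cams.get_image('wrist'); save('w8',im); np.savez('pics/w8.npz',im=im,d=d)
z=np.load('pics/top0.npz'); P=cloud(z['d'],'top')[z['d']>0]
ys=np.arange(-.25,.4,.05)
for x in np.arange(.30,.72,.04):
    print('%.2f'%x,[int(1000*P[(abs(P[:,0]-x-.02)<.02)&(abs(P[:,1]-y-.025)<.025),2].max(initial=-1)) for y in ys])
E
```

```text
t6.45 [ 471.37 -176.34  155.56] yaw 24.12 zax [ 0.0068 -0.0026 -1.    ] F [-0.  -0.9 -1.9] M [ 0.006 -0.062  0.   ] w 17.2 q [-0.5   0.19  1.72  0.    1.23  0.65]
0.30 [-3, -3, 0, -3, -1, -4, 20, -3, -4, -2, -3, -3, -2]
0.34 [5, 5, 5, 7, 5, 21, 27, 28, 7, 7, 60, 60, 270]
0.38 [6, 6, 6, 22, 25, 23, 26, 22, 5, 5, 63, 61, 338]
0.42 [45, 124, 45, 22, 23, 5, 6, 5, 25, 25, 6, 89, 339]
0.46 [45, 124, 49, 52, 7, 6, 6, 31, 78, 76, 6, 58, 339]
0.50 [6, 119, 10, 51, 52, 6, 6, 29, 80, 77, 89, 137, 339]
0.54 [5, 6, 37, 101, 63, 7, 6, 29, 85, 86, 91, 137, 340]
0.58 [71, 73, 126, 170, 141, 6, 6, 25, 86, 88, 90, 134, 340]
0.62 [143, 154, 203, 218, 226, 6, 7, 7, 80, 81, 92, 135, 340]
0.66 [226, 236, 284, 276, 276, 6, 6, 6, 6, 7, 122, 190, 339]
0.70 [247, 268, 319, 276, 270, 7, 6, 5, 6, 6, 124, 188, 341]
```

View pics/w8.png

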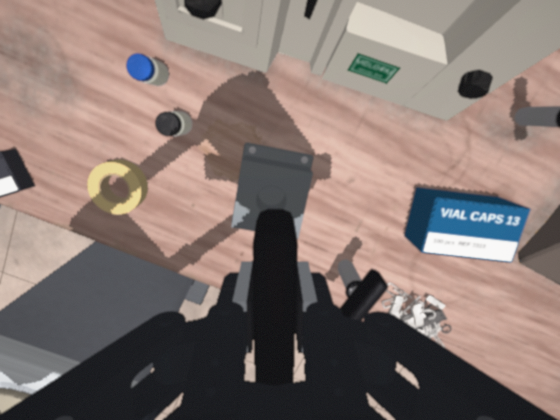

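```bash
python3 - <<'E'
from h import *
plan([.44,.08,.165],60)
E
```

```text
shift mm [  77.2 -245.3  -12. ] rotv [  0.12  -0.1  -35.89]
```

servo_tool(
  steps=[
    [12,-38,-10,0,0,-6],
    [25,-80,-12,0,0,-12],
    [39,-123,-12,0,0,-18],
    [52,-165,-12,0,0,-24],
    [65,-207,-12,0,0,-30],
    [77,-245,-12,0,0,-36],
    [77,-245,-12,0.1,-0.1,-36],
    [77,-245,-12,0.1,-0.1,-36],
  ],
)

```text
clock: 7.3
position: [0.4373, 0.0806, 0.1624]
ee_rot: [-0.002, 0.865, 0.502, -0.003]
contact_force: [0.7, -0.2, -2.4]
width: 0.0169
```

servo_tool(
  steps=[
    [0,0,0,0,0,0],
    [0,0,0,0,0,0],
  ],
)

```text
clock: 7.5
position: [0.4387, 0.079, 0.1635]
ee_rot: [-0.002, 0.866, 0.5, -0.002]
contact_force: [0.1, 0.2, -1.9]
width: 0.0171
```

```bash
python3 - <<'E'
from h import *
s=brief(); im,d=cams.get_image('wrist'); save('w9',im); np.savez('pics/w9.npz',im=im,d=d,p=s['position'],q=s['ee_rot'])
A=cloud(d,'wrist',s); P=A[d>0]; Q=P[np.hypot(P[:,0]-.5096,P[:,1]-.1807)<.045]
print(np.histogram(Q[:,2],np.arange(.02,.1,.004)))
k=Q[(Q[:,2]>.068)&(Q[:,2]<.078)]; k=k[np.hypot(k[:,0]-.5096,k[:,1]-.1807)<.032]
print(len(k),np.median(k[:,2]),cv2.minEnclosingCircle((k[:,:2]*1000).astype(np.float32)))
print(proj([[.5096,.1807,.074]],'wrist',s))
E
```

```text
t7.50 [438.72  79.   163.48] yaw 59.99 zax [-0.0045  0.0011 -1.    ] F [ 0.1  0.2 -1.9] M [-0.028 -0.013 -0.02 ] w 17.1 q [0.02 0.1  1.8  0.   1.24 0.54]
(array([2259, 1978,  222,   64,   83,   98,  425,  255,  136,  147,  163,
        618,  130, 3028,    8,    0,    0,    0,    0]), array([0.02 , 0.024, 0.028, 0.032, 0.036, 0.04 , 0.044, 0.048, 0.052,
       0.056, 0.06 , 0.064, 0.068, 0.072, 0.076, 0.08 , 0.084, 0.088,
       0.092, 0.096]))
3166 0.07371588878241822 ((506.9391784667969, 180.83082580566406), 25.939146041870117)
[[290.15719429  40.92865822]]
```

View pics/w9.png

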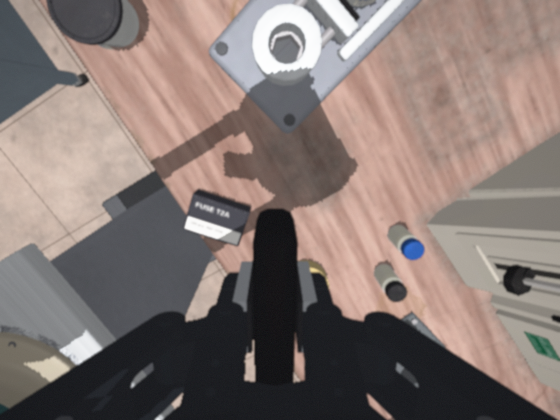

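The boss shows at (287,42), and the hexagon can just be made out inside it. I'll enlarge it.

```bash
python3 - <<'E'
from h import *
z=np.load('pics/w9.npz'); im=z['im']; s={'position':z['p'],'ee_rot':z['q']}
c=cv2.resize(im[0:90,240:340],(800,720),interpolation=cv2.INTER_CUBIC)[:600]; save('w9c',c)
# rectified view at plane z=.046 and z=.074
for nm,zz in (('r46',.046),('r74',.074)):
    n=400; g=(np.arange(n)-n/2)*.00015
    X,Y=np.meshgrid(g,g); p=np.stack([.507+X,.181-Y,np.full_like(X,zz)],-1).reshape(-1,3)
    uv=proj(p,'wrist',s).reshape(n,n,2).astype(np.float32)
    o=cv2.remap(im,uv[...,0],uv[...,1],cv2.INTER_CUBIC); save(nm,cv2.convertScaleAbs(o,alpha=1.6))
a=cv2.imread('pics/r46.png'); b=cv2.imread('pics/r74.png'); cv2.imwrite('pics/rect.png',np.hstack([a,b]))
E
```

View pics/w9c.png

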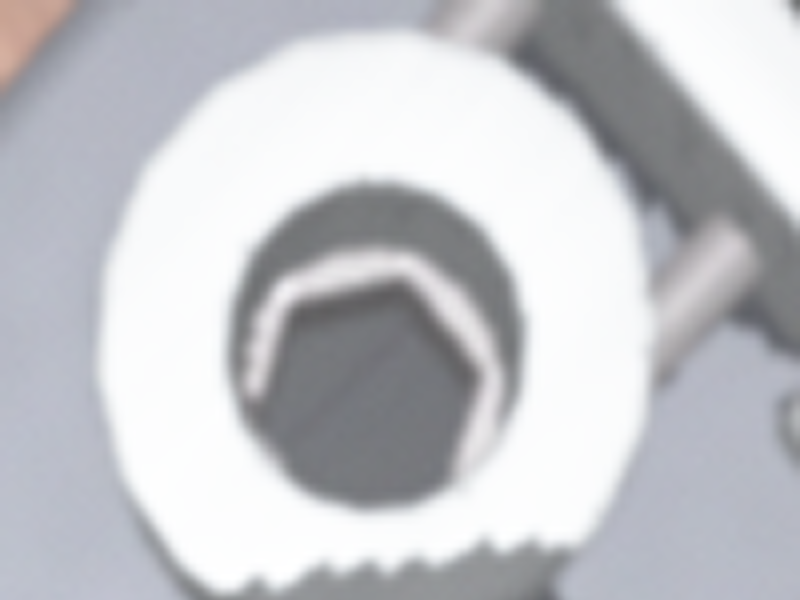

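View pics/rect.png

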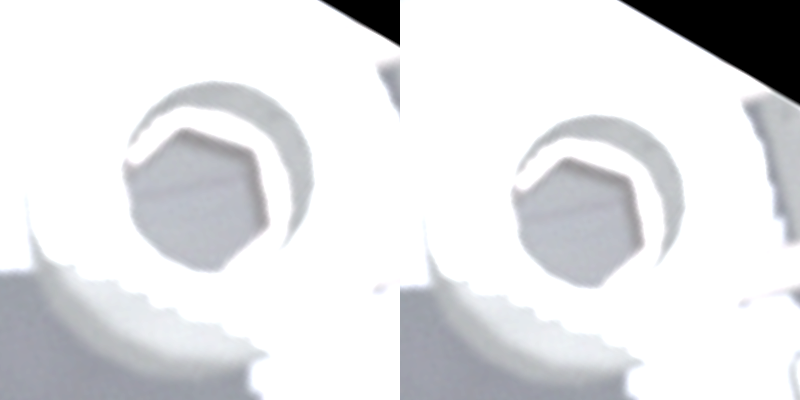

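```bash
python3 - <<'E'
from h import *
plan([.507,.181,.130],79)
E
```

```text
shift mm [122.4   8.1  33.5] rotv [-2.400e-01  1.000e-02 -1.902e+01]
```

servo_tool(
  steps=[
    [40,3,0,-0.2,0,-6],
    [80,6,5,-0.2,0,-12],
    [122,8,15,-0.2,0,-19],
    [122,8,33,-0.2,0,-19],
    [122,8,33,-0.2,0,-19],
    [122,8,33,-0.2,0,-19],
    [122,8,33,-0.2,0,-19],
  ],
)

```text
clock: 8.25
position: [0.5068, 0.181, 0.1319]
ee_rot: [0.0, 0.772, 0.636, 0.001]
contact_force: [-0.0, -0.4, -1.2]
width: 0.0172
```

```bash
python3 - <<'E'
from h import *
s=brief(); plan([.507,.181,.110],79)
ims=[]
for c in ['wrist','scene','top']:
    im,d=cams.get_image(c); save(c+'10',im); np.savez('pics/'+c+'10.npz',im=im,d=d)
a=np.load('pics/scene10.npz')['im'][190:350,80:240]; b=np.load('pics/top10.npz')['im'][150:270,110:230]
save('c10',np.hstack([cv2.resize(x,(400,400),interpolation=cv2.INTER_CUBIC) for x in (a,b)]))
E
```

```text
t8.25 [506.82 181.01 131.89] yaw 79.01 zax [ 1.1e-03  4.0e-04 -1.0e+00] F [-0.  -0.4 -1.2] M [ 0.012 -0.035 -0.017] w 17.2 q [0.21 0.26 1.68 0.   1.2  0.41]
shift mm [ 0.   0.2 21.9] rotv [ 0.06 -0.03  0.01]
```

View pics/c10.png

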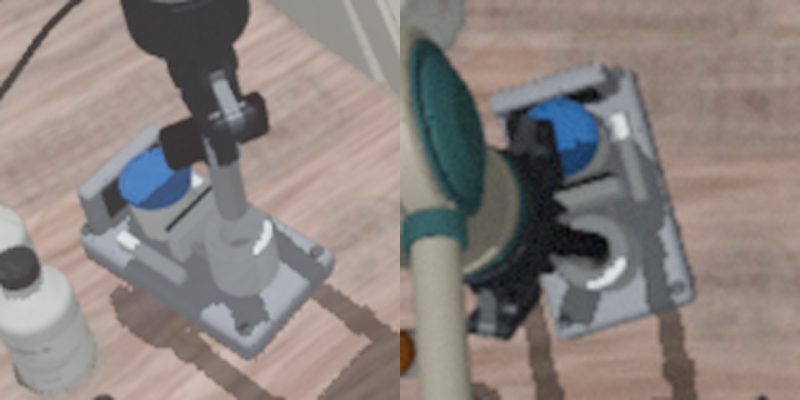

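View pics/wrist10.png

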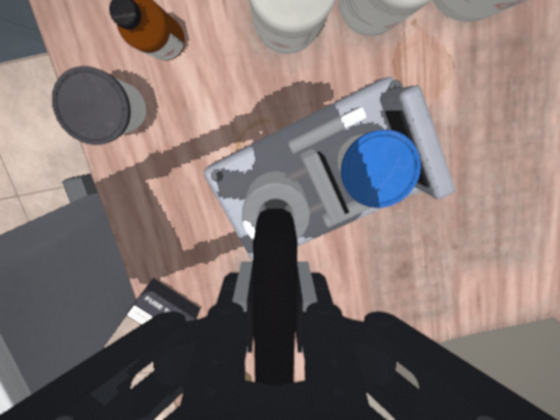

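```bash
python3 - <<'E'
from h import *
z=np.load('pics/scene10.npz'); d=z['d']; A=cloud(d,'scene'); m=d>0
o=np.array([.507,.181])
for lo in np.arange(.095,.175,.01):
    k=m&(A[...,2]>lo)&(A[...,2]<lo+.01)&(np.hypot(A[...,0]-o[0],A[...,1]-o[1])<.025)
    Q=A[k]; 
    if len(Q): print('%.3f'%lo,len(Q),np.round((Q.mean(0)[:2]-o)*1000,1),np.round((Q.min(0)[:2]-o)*1000,1),np.round((Q.max(0)[:2]-o)*1000,1))
# predicted silhouettes
im=z['im'].copy()
print(proj([[.507,.181,.098],[.507,.181,.172],[.507,.181,.074]],'scene'))
c=cv2.resize(im[200:320,120:240],(600,600),interpolation=cv2.INTER_CUBIC)
p=(proj([[.507,.181,.098],[.507,.181,.172],[.507,.181,.074]],'scene')-[120,200]+.5)*5
for q in p: cv2.circle(c,tuple(int(v) for v in q),3,(255,0,0),-1)
save('c10b',c)
E
```

```text
0.095 14 [-8.2  3.3] [-12.4  -6. ] [4.5 9.7]
0.105 40 [-9.3  2.7] [-14.1  -9. ] [ 4.7 11.4]
0.115 39 [-9.6  2.8] [-14.1  -8.1] [ 3.2 10.7]
0.125 48 [-9.1  3. ] [-13.4  -8.6] [ 4.9 10.6]
0.135 43 [-9.2  2.7] [-14.1  -8.8] [ 4.4 10.3]
0.145 44 [-9.2  2.3] [-13.1  -9.4] [ 5.7 10.4]
0.155 37 [-10.3   3.2] [-14.   -8.4] [-2.6 10.7]
0.165 11 [-11.6   4.5] [-19.1 -21.4] [-5.4 13.2]
[[172.57180513 273.47131022]
 [166.74842747 248.12308038]
 [174.31968833 281.07956573]]
```

View pics/c10b.png

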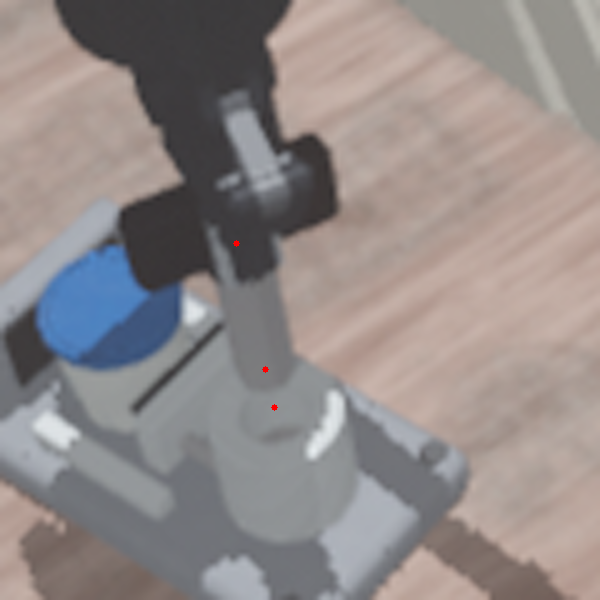

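Seen in the scene, the shaft is upright over the bore at crop (274,407). Lowering into the bore, stopping 6 mm above the screw head.

servo_tool(
  steps=[
    [0,0,12,0,0,0],
    [0,0,20,0,0,0],
    [0,0,25,0,0,0],
    [0,0,30,0,0,0],
    [0,0,30,0,0,0],
  ],
)

```text
clock: 8.9
position: [0.5058, 0.1819, 0.1001]
ee_rot: [-0.001, 0.771, 0.637, -0.001]
contact_force: [-0.6, -0.1, -3.2]
width: 0.0172
```

```bash
python3 - <<'E'
from h import *
brief()
E
```

```text
t8.90 [505.8  181.89 100.07] yaw 79.12 zax [-0.0019 -0.     -1.    ] F [-0.6 -0.1 -3.2] M [ 0.018  0.011 -0.01 ] w 17.2 q [0.22 0.29 1.73 0.   1.13 0.41]
```

servo_tool(
  steps=[
    [-0.6,1.2,6,0,0,0],
    [-0.6,1.2,12,0,0,0],
    [-0.6,1.2,16,0,0,0],
    [-0.6,1.2,16,0,0,0],
    [-0.6,1.2,16,0,0,0],
  ],
)

```text
clock: 9.4
position: [0.5076, 0.1812, 0.085]
ee_rot: [-0.0, 0.771, 0.637, 0.0]
contact_force: [-0.9, 0.2, -2.8]
width: 0.0172
```

```bash
python3 - <<'E'
from h import *
brief()
E
```

```text
t9.40 [507.61 181.21  85.03] yaw 79.11 zax [ 0.e+00  4.e-04 -1.e+00] F [-0.9  0.2 -2.8] M [ 0.013 -0.02  -0.018] w 17.2 q [0.21 0.31 1.75 0.   1.09 0.4 ]
```

servo_tool(
  steps=[
    [0,0,1.5,0,0,0],
    [0,0,3,0,0,0],
    [0,0,4.5,0,0,0],
    [0,0,6,0,0,0],
    [0,0,7,0,0,0],
  ],
)

```text
clock: 9.9
position: [0.5075, 0.1812, 0.078]
ee_rot: [-0.0, 0.771, 0.637, 0.0]
contact_force: [-0.4, -0.0, -2.4]
width: 0.017
```

```bash
python3 - <<'E'
from h import *
brief()
E
```

```text
t9.90 [507.51 181.19  77.96] yaw 79.11 zax [-0.e+00  4.e-04 -1.e+00] F [-0.4 -0.  -2.4] M [ 0.005 -0.044  0.02 ] w 17.0 q [0.21 0.31 1.76 0.   1.07 0.4 ]
```

servo_tool(
  steps=[
    [0,0,0.7,0,0,0],
    [0,0,1.4,0,0,0],
    [0,0,2.0,0,0,0],
    [0,0,2.4,0,0,0],
    [0,0,2.4,0,0,0],
  ],
)

```text
clock: 10.4
position: [0.5076, 0.1812, 0.0757]
ee_rot: [-0.0, 0.771, 0.637, 0.0]
contact_force: [-0.5, -0.3, -2.6]
width: 0.0173
```

```bash
python3 - <<'E'
from h import *
brief()
E
```

```text
t10.40 [507.57 181.2   75.67] yaw 79.11 zax [ 0.e+00  4.e-04 -1.e+00] F [-0.5 -0.3 -2.6] M [-0.036 -0.026 -0.066] w 17.3 q [0.21 0.31 1.76 0.   1.07 0.4 ]
```

servo_tool(
  steps=[
    [0,0,0.4,0,0,0],
    [0,0,0.8,0,0,0],
    [0,0,0.8,0,0,0],
  ],
)

```text
clock: 10.7
position: [0.5076, 0.1812, 0.0749]
ee_rot: [-0.0, 0.771, 0.637, 0.0]
contact_force: [0.3, 0.4, -2.1]
width: 0.0168
```

```bash
python3 - <<'E'
from h import *
brief()
E
```

```text
t10.70 [507.56 181.22  74.89] yaw 79.11 zax [ 1.e-04  4.e-04 -1.e+00] F [ 0.3  0.4 -2.1] M [0.035 0.038 0.017] w 16.8 q [0.21 0.31 1.76 0.   1.07 0.4 ]
```

servo_tool(
  steps=[
    [0,0,0.4,0,0,0],
    [0,0,0.8,0,0,0],
    [0,0,0.8,0,0,0],
  ],
)

```text
clock: 11.0
position: [0.5076, 0.1812, 0.074]
ee_rot: [-0.0, 0.771, 0.637, 0.0]
contact_force: [-0.3, -0.2, -2.4]
width: 0.017
```

servo_tool(
  steps=[
    [0,0,0.3,0,0,0],
    [0,0,0.5,0,0,0],
    [0,0,0.5,0,0,0],
  ],
)

```text
clock: 11.3
position: [0.5076, 0.1812, 0.0736]
ee_rot: [-0.0, 0.771, 0.637, 0.0]
contact_force: [0.2, -0.3, -3.9]
width: 0.0174
```

servo_tool(
  steps=[
    [0,0,0.4,0,0,0],
    [0,0,0.8,0,0,0],
    [0,0,0.8,0,0,0],
  ],
)

```text
clock: 11.6
position: [0.5076, 0.1812, 0.0728]
ee_rot: [-0.0, 0.771, 0.637, 0.0]
contact_force: [-0.5, -0.2, -2.0]
width: 0.017
```

servo_tool(
  steps=[
    [0,0,0.4,0,0,0],
    [0,0,0.8,0,0,0],
    [0,0,0.8,0,0,0],
  ],
)

```text
clock: 11.9
position: [0.5076, 0.1812, 0.0719]
ee_rot: [-0.0, 0.771, 0.637, 0.0]
contact_force: [-0.2, -0.1, -2.5]
width: 0.0169
```

servo_tool(
  steps=[
    [0,0,0.5,0,0,0],
    [0,0,1,0,0,0],
    [0,0,1.5,0,0,0],
    [0,0,1.5,0,0,0],
  ],
)

```text
clock: 12.3
position: [0.5076, 0.1812, 0.0704]
ee_rot: [-0.0, 0.771, 0.637, 0.0]
contact_force: [0.0, -0.5, -2.3]
width: 0.0169
```

```bash
python3 - <<'E'
from h import *
brief(); im,d=cams.get_image('scene'); np.savez('pics/s11.npz',im=im,d=d); save('s11',cv2.resize(im[200:320,120:240],(600,600),interpolation=cv2.INTER_CUBIC))
im,d=cams.get_image('wrist'); save('w11',im)
T=cloud(d,'wrist',telemetry.get_state()); print('handle top z',[np.round(T[r,275]*1000,1).tolist() for r in (215,225,235,245)])
E
```

```text
t12.30 [507.58 181.18  70.42] yaw 79.11 zax [ 0.e+00  4.e-04 -1.e+00] F [ 0.  -0.5 -2.3] M [-0.011  0.024  0.008] w 16.9 q [0.21 0.32 1.77 0.   1.06 0.4 ]
handle top z [[514.2, 217.4, 127.4], [514.2, 217.3, 139.0], [513.9, 216.0, 145.4], [513.3, 212.9, 146.9]]
```

View pics/s11.png

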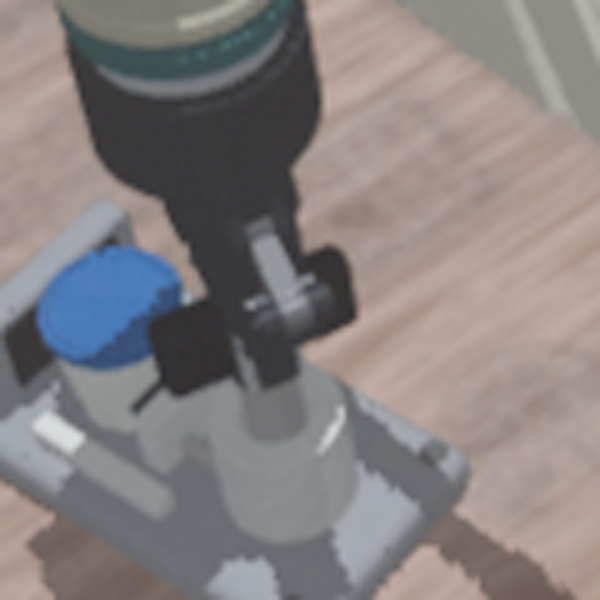

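The handle top is at z≈0.147, so the key's lower end is at about 0.035. It is past the 0.041 rim, so the hexagon has already engaged. Continuing down to the floor.

servo_tool(
  steps=[
    [0,0,1,0,0,0],
    [0,0,2,0,0,0],
    [0,0,3,0,0,0],
    [0,0,4,0,0,0],
    [0,0,4.7,0,0,0],
    [0,0,4.7,0,0,0],
  ],
)

```text
clock: 13.0
position: [0.5076, 0.1812, 0.0657]
ee_rot: [-0.0, 0.771, 0.637, 0.0]
contact_force: [-0.1, 0.4, -2.2]
width: 0.0172
```

servo_tool(
  steps=[
    [0,0,0.4,0,0,0],
    [0,0,0.8,0,0,0],
    [0,0,0.8,0,0,0],
  ],
)

```text
clock: 13.3
position: [0.5076, 0.1812, 0.065]
ee_rot: [-0.0, 0.771, 0.637, 0.0]
contact_force: [0.2, -1.2, -3.2]
width: 0.0172
```

servo_tool(
  steps=[
    [0,0,0.4,0,0,0],
    [0,0,0.6,0,0,0],
    [0,0,0.6,0,0,0],
  ],
)

```text
clock: 13.6
position: [0.5076, 0.1812, 0.0644]
ee_rot: [-0.0, 0.771, 0.637, 0.0]
contact_force: [-1.1, -0.7, -3.3]
width: 0.0172
```

servo_tool(
  steps=[
    [0,0,0.3,0,0,0],
    [0,0,0.6,0,0,0],
    [0,0,0.6,0,0,0],
  ],
)

```text
clock: 13.9
position: [0.5076, 0.1812, 0.0638]
ee_rot: [-0.0, 0.771, 0.637, 0.0]
contact_force: [0.4, 0.7, -2.3]
width: 0.0168
```

servo_tool(
  steps=[
    [0,0,0.3,0,0,0],
    [0,0,0.5,0,0,0],
    [0,0,0.5,0,0,0],
  ],
)

```text
clock: 14.2
position: [0.5076, 0.1812, 0.0633]
ee_rot: [-0.0, 0.771, 0.637, 0.0]
contact_force: [-0.8, -0.6, -2.2]
width: 0.0172
```

servo_tool(
  steps=[
    [0,0,0.3,0,0,0],
    [0,0,0.4,0,0,0],
    [0,0,0.4,0,0,0],
  ],
)

```text
clock: 14.5
position: [0.5076, 0.1812, 0.0629]
ee_rot: [-0.0, 0.771, 0.637, 0.0]
contact_force: [0.3, -0.3, -2.4]
width: 0.017
```

servo_tool(
  steps=[
    [0,0,0.3,0,0,0],
    [0,0,0.4,0,0,0],
    [0,0,0.4,0,0,0],
  ],
)

```text
clock: 14.8
position: [0.5077, 0.1812, 0.0626]
ee_rot: [-0.0, 0.771, 0.637, 0.0]
contact_force: [-1.3, -0.1, -1.3]
width: 0.0164
```

servo_tool(
  steps=[
    [0,0,0.3,0,0,0],
    [0,0,0.4,0,0,0],
    [0,0,0.4,0,0,0],
  ],
)

```text
clock: 15.1
position: [0.5078, 0.1813, 0.0624]
ee_rot: [-0.0, 0.771, 0.637, 0.0]
contact_force: [-1.0, -0.2, 0.6]
width: 0.0169
```

servo_tool(
  steps=[
    [0,0,0.3,0,0,0],
    [0,0,0.4,0,0,0],
    [0,0,0.4,0,0,0],
  ],
)

```text
clock: 15.4
position: [0.5079, 0.1813, 0.0622]
ee_rot: [0.0, 0.771, 0.637, 0.001]
contact_force: [-0.5, 0.4, 4.4]
width: 0.017
```

Contact came at exactly the predicted home height (TCP 0.0626), pressing about 7 N. Now turning clockwise (+ about tool z).

servo_tool(
  steps=[
    [0,0,0,0,0,2],
    [0,0,0,0,0,4],
    [0,0,0,0,0,6],
    [0,0,0,0,0,8],
    [0,0,0,0,0,10],
    [0,0,0,0,0,10],
  ],
)

```text
clock: 16.0
position: [0.5082, 0.1813, 0.0621]
ee_rot: [0.0, 0.824, 0.567, 0.001]
contact_force: [-0.7, 0.2, 4.4]
width: 0.0171
```

```bash
python3 - <<'E'
from h import *
brief()
E
```

```text
t16.00 [508.15 181.31  62.15] yaw 69.11 zax [ 1.4e-03  7.0e-04 -1.0e+00] F [-0.7  0.2  4.4] M [ 0.033  0.139 -0.024] w 17.1 q [0.21 0.33 1.78 0.   1.03 0.58]
```

servo_tool(
  steps=[
    [0,0,0,0,0,3],
    [0,0,0,0,0,6],
    [0,0,0,0,0,9],
    [0,0,0,0,0,12],
    [0,0,0,0,0,15],
    [0,0,0,0,0,15],
  ],
)

```text
clock: 16.6
position: [0.508, 0.1813, 0.0621]
ee_rot: [-0.0, 0.89, 0.455, 0.001]
contact_force: [-0.6, 0.2, 4.5]
width: 0.0173
```

```bash
python3 - <<'E'
from h import *
brief()
E
```

```text
t16.60 [507.96 181.31  62.11] yaw 54.16 zax [ 1.e-03  6.e-04 -1.e+00] F [-0.6  0.2  4.5] M [0.055 0.212 0.034] w 17.3 q [0.21 0.33 1.78 0.   1.03 0.84]
```

servo_tool(
  steps=[
    [0,0,0,0,0,3],
    [0,0,0,0,0,6],
    [0,0,0,0,0,9],
    [0,0,0,0,0,12],
    [0,0,0,0,0,15],
    [0,0,0,0,0,15],
  ],
)

```text
clock: 17.2
position: [0.508, 0.1813, 0.0621]
ee_rot: [-0.0, 0.942, 0.335, 0.001]
contact_force: [-0.6, 0.1, 4.6]
width: 0.0169
```

```bash
python3 - <<'E'
from h import *
brief(); im,d=cams.get_image('wrist'); save('w12',im)
E
```

```text
t17.20 [508.01 181.32  62.1 ] yaw 39.17 zax [ 1.1e-03  6.0e-04 -1.0e+00] F [-0.6  0.1  4.6] M [0.022 0.148 0.041] w 16.9 q [0.21 0.33 1.78 0.   1.03 1.1 ]
```

View pics/w12.png

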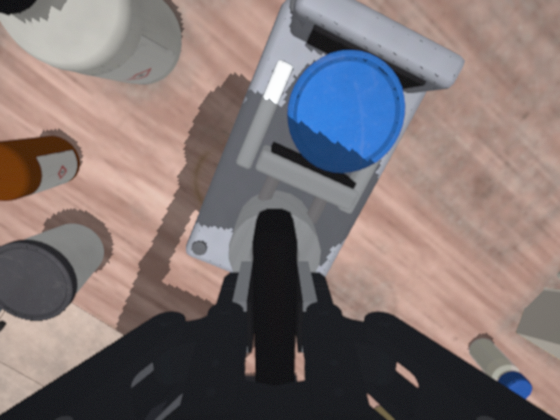

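servo_tool(
  steps=[
    [0,0,0,0,0,2],
    [0,0,0,0,0,4],
    [0,0,0,0,0,6],
    [0,0,0,0,0,8],
    [0,0,0,0,0,8],
  ],
)

```text
clock: 17.75
position: [0.508, 0.1813, 0.0621]
ee_rot: [-0.0, 0.963, 0.269, 0.001]
contact_force: [-0.4, 0.5, 4.4]
width: 0.0168
```

```bash
python3 - <<'E'
from h import *
brief()
E
```

```text
t17.75 [508.02 181.32  62.1 ] yaw 31.19 zax [ 1.1e-03  6.0e-04 -1.0e+00] F [-0.4  0.5  4.4] M [0.047 0.165 0.105] w 16.8 q [0.21 0.33 1.78 0.   1.03 1.24]
```

servo_tool(
  steps=[
    [0,0,0,0,0,2],
    [0,0,0,0,0,4],
    [0,0,0,0,0,6],
    [0,0,0,0,0,6],
  ],
)

```text
clock: 18.15
position: [0.5081, 0.1813, 0.0621]
ee_rot: [-0.0, 0.976, 0.218, 0.001]
contact_force: [-0.3, 0.6, 5.4]
width: 0.0174
```

```bash
python3 - <<'E'
from h import *
brief()
E
```

```text
t18.15 [508.06 181.29  62.11] yaw 25.19 zax [ 1.2e-03  6.0e-04 -1.0e+00] F [-0.3  0.6  5.4] M [0.079 0.066 0.039] w 17.4 q [0.21 0.33 1.78 0.   1.03 1.34]
```

servo_tool(
  steps=[
    [0,0,0,0,0,2],
    [0,0,0,0,0,4],
    [0,0,0,0,0,4],
  ],
)

```text
clock: 18.45
position: [0.5081, 0.1813, 0.0621]
ee_rot: [-0.0, 0.983, 0.184, 0.001]
contact_force: [-0.7, 1.4, 5.8]
width: 0.0166
```

```bash
python3 - <<'E'
from h import *
brief()
E
```

```text
t18.45 [508.07 181.28  62.11] yaw 21.19 zax [ 1.2e-03  6.0e-04 -1.0e+00] F [-0.7  1.4  5.8] M [0.021 0.126 0.06 ] w 16.6 q [0.21 0.33 1.78 0.   1.03 1.41]
```

servo_tool(
  steps=[
    [0,0,0,0,0,2],
    [0,0,0,0,0,4],
    [0,0,0,0,0,4],
  ],
)

```text
clock: 18.75
position: [0.5082, 0.1812, 0.0621]
ee_rot: [-0.0, 0.989, 0.15, 0.001]
contact_force: [-1.1, -0.1, 4.6]
width: 0.0168
```

```bash
python3 - <<'E'
from h import *
brief()
E
```

```text
t18.75 [508.16 181.24  62.07] yaw 17.24 zax [ 1.3e-03  4.0e-04 -1.0e+00] F [-1.1 -0.1  4.6] M [0.01  0.12  0.242] w 16.8 q [0.21 0.33 1.78 0.   1.03 1.48]
```

servo_tool(
  steps=[
    [0,0,0,0,0,1],
    [0,0,0,0,0,2],
    [0,0,0,0,0,2],
  ],
)

```text
clock: 19.05
position: [0.5082, 0.1812, 0.0621]
ee_rot: [-0.0, 0.991, 0.133, 0.001]
contact_force: [-0.7, 0.5, 4.8]
width: 0.0172
```

```bash
python3 - <<'E'
from h import *
brief(); im,d=cams.get_image('wrist'); save('w13',im)
E
```

```text
t19.05 [508.17 181.25  62.1 ] yaw 15.29 zax [ 1.4e-03  3.0e-04 -1.0e+00] F [-0.7  0.5  4.8] M [0.    0.108 0.431] w 17.2 q [0.21 0.33 1.78 0.   1.03 1.52]
```

View pics/w13.png

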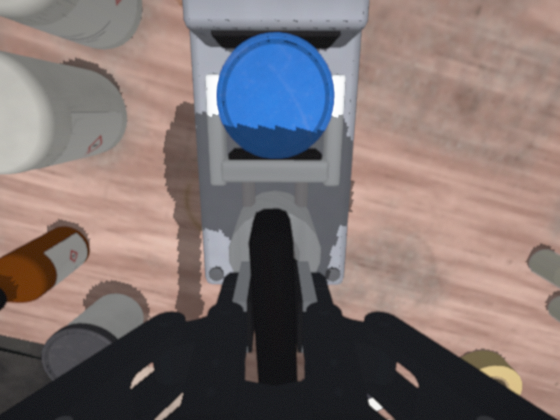

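servo_tool(
  steps=[
    [0,0,0,0,0,1],
    [0,0,0,0,0,2],
    [0,0,0,0,0,3],
    [0,0,0,0,0,3],
  ],
)

```text
clock: 19.5
position: [0.5082, 0.1812, 0.0621]
ee_rot: [0.0, 0.994, 0.107, 0.001]
contact_force: [-0.3, -0.1, 6.1]
width: 0.0178
```

```bash
python3 - <<'E'
from h import *
brief()
E
```

```text
t19.50 [508.15 181.22  62.1 ] yaw 12.33 zax [ 1.4e-03  1.0e-04 -1.0e+00] F [-0.3 -0.1  6.1] M [0.055 0.151 0.566] w 17.8 q [ 0.21  0.33  1.78 -0.    1.03  1.57]
```

servo_tool(
  steps=[
    [0,0,0,0,0,1],
    [0,0,0,0,0,2],
    [0,0,0,0,0,3],
    [0,0,0,0,0,3],
  ],
)

```text
clock: 19.9
position: [0.5082, 0.1812, 0.0621]
ee_rot: [0.0, 0.997, 0.082, 0.001]
contact_force: [-1.6, -0.1, 5.6]
width: 0.0172
```

```bash
python3 - <<'E'
from h import *
s=brief(); im,d=cams.get_image('wrist'); save('w14',im)
A=cloud(d,'wrist',s)[d>0]; h=A[(A[:,2]>.134)&(A[:,2]<.146)&(np.hypot(A[:,0]-.508,A[:,1]-.181)<.05)]
print(len(h),np.median(h[:,2]),cv2.minAreaRect((h[:,:2]*1000).astype(np.float32)))
E
```

```text
t19.90 [508.16 181.17  62.1 ] yaw 9.37 zax [ 1.5e-03 -1.0e-04 -1.0e+00] F [-1.6 -0.1  5.6] M [0.11  0.099 0.88 ] w 17.2 q [ 0.21  0.33  1.78 -0.    1.03  1.62]
8159 0.13894682646191486 ((510.8532409667969, 181.36387634277344), (53.371238708496094, 56.69688034057617), 62.7774543762207)
```

View pics/w14.png

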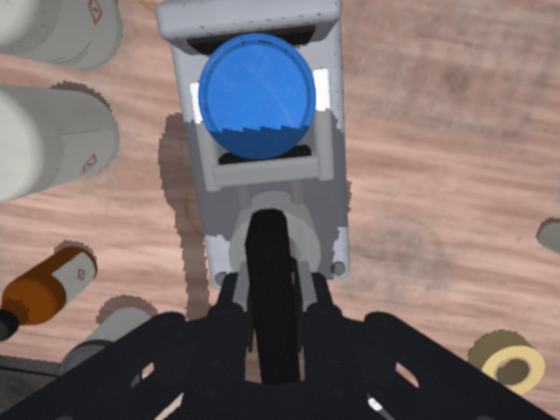

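The handle now leans about 7° from the gripper line (its end is at (267,215)). The moment rose to 0.88 N m, far above the 0.08 of friction, so the screw is at its stop. The handle top at z 0.139 means the key is fully home. I'll ease part of the twist, then release.

servo_tool(
  steps=[
    [0,0,-0.1,0,0,-1],
    [0,0,-0.2,0,0,-2],
    [0,0,-0.2,0,0,-2],
  ],
)

```text
clock: 20.25
position: [0.508, 0.1812, 0.0621]
ee_rot: [-0.0, 0.995, 0.098, 0.001]
contact_force: [-0.6, -0.6, 5.2]
width: 0.017
```

```bash
python3 - <<'E'
from h import *
s=brief()
E
```

```text
t20.25 [508.02 181.21  62.13] yaw 11.22 zax [ 1.e-03  3.e-04 -1.e+00] F [-0.6 -0.6  5.2] M [0.017 0.067 0.566] w 17.0 q [0.21 0.33 1.78 0.   1.03 1.59]
```

servo_tool(
  steps=[
    [0,0,0,0,0,-1],
    [0,0,0,0,0,-2],
    [0,0,0,0,0,-2],
  ],
)

```text
clock: 20.55
position: [0.508, 0.1812, 0.0621]
ee_rot: [-0.0, 0.993, 0.114, 0.0]
contact_force: [0.1, 0.2, 4.8]
width: 0.0175
```

```bash
python3 - <<'E'
from h import *
s=brief()
E
```

```text
t20.55 [507.97 181.24  62.1 ] yaw 13.15 zax [ 8.e-04  6.e-04 -1.e+00] F [0.1 0.2 4.8] M [-0.002  0.046  0.344] w 17.5 q [0.21 0.33 1.78 0.   1.03 1.55]
```

Release here with a little clockwise torque left.

servo_tool(
  steps=[
    [0,0,0,0,0,0],
    [0,0,0,0,0,0],
    [0,0,0,0,0,0],
    [0,0,0,0,0,0],
    [0,0,0,0,0,0],
    [0,0,0,0,0,0],
    [0,0,0,0,0,0],
    [0,0,0,0,0,0],
  ],
  hand=0,
)

```text
clock: 21.35
position: [0.5076, 0.1812, 0.0619]
ee_rot: [-0.0, 0.993, 0.114, 0.0]
contact_force: [0.4, 1.1, -0.1]
width: 0.0856
```

```bash
python3 - <<'E'
from h import *
s=brief(); im,d=cams.get_image('wrist'); save('w15',im)
A=cloud(d,'wrist',s)[d>0]; h=A[(A[:,2]>.132)&(A[:,2]<.146)&(np.hypot(A[:,0]-.508,A[:,1]-.181)<.042)]
print(len(h),np.median(h[:,2]),cv2.minAreaRect((h[:,:2]*1000).astype(np.float32)))
E
```

```text
t21.35 [507.62 181.24  61.93] yaw 13.11 zax [ 1.e-04  4.e-04 -1.e+00] F [ 0.4  1.1 -0.1] M [-0.04   0.011 -0.005] w 85.6 q [0.21 0.33 1.78 0.   1.03 1.56]
6625 0.1390936105816769 ((516.4954833984375, 165.98297119140625), (66.48748016357422, 50.21444320678711), 16.70757293701172)
```

View pics/w15.png

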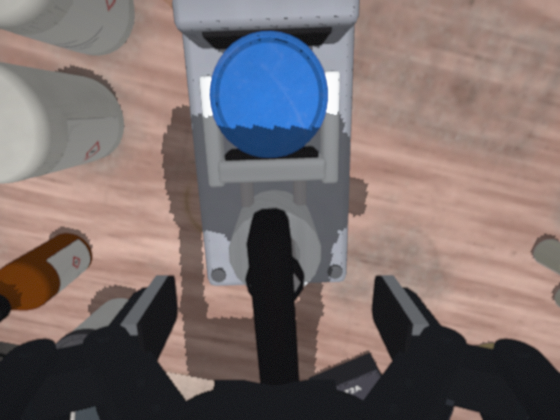

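Released, with the key clear between the open fingers. Backing straight up.

servo_tool(
  steps=[
    [0,0,-20,0,0,0],
    [0,0,-50,0,0,0],
    [0,0,-90,0,0,0],
    [0,0,-130,0,0,0],
    [-40,0,-140,0,0,0],
    [-70,0,-140,0,0,0],
    [-70,0,-140,0,0,0],
    [-70,0,-140,0,0,0],
  ],
)

```text
clock: 22.2
position: [0.4394, 0.1653, 0.2024]
ee_rot: [-0.0, 0.993, 0.114, 0.001]
contact_force: [0.2, -0.1, 0.2]
width: 0.0854
```

```bash
python3 - <<'E'
from h import *
s=brief(); im,d=cams.get_image('wrist'); save('w16',im)
A=cloud(d,'wrist',s)[d>0]; h=A[(A[:,2]>.132)&(A[:,2]<.146)&(np.hypot(A[:,0]-.508,A[:,1]-.181)<.045)]
print(len(h),np.median(h[:,2]),cv2.minAreaRect((h[:,:2]*1000).astype(np.float32)))
im2,d=cams.get_image('scene'); c=cv2.resize(im2[200:320,120:240],(400,400),interpolation=cv2.INTER_CUBIC); A=cloud(d,'scene'); m=d>0
for lo in np.arange(.078,.104,.008):
    k=m&(A[...,2]>lo)&(A[...,2]<lo+.008)&(np.hypot(A[...,0]-.507,A[...,1]-.181)<.022); Q=A[k]
    if len(Q): print('%.3f'%lo,len(Q),np.round((Q.mean(0)[:2]-[.507,.181])*1000,1))
save('fin',np.hstack([cv2.resize(im[:,70:490],(400,400)),c]))
E
```

```text
t22.20 [439.39 165.32 202.36] yaw 13.12 zax [ 1.8e-03  8.0e-04 -1.0e+00] F [ 0.2 -0.1  0.2] M [ 0.    -0.019 -0.014] w 85.4 q [0.21 0.11 1.7  0.   1.33 1.55]
2338 0.1389983899004722 ((507.64093017578125, 181.02938842773438), (73.31592559814453, 15.997894287109375), 16.90412712097168)
0.078 27 [-8.5  2.9]
0.086 25 [-8.8  5. ]
0.094 11 [-11.6   5.7]
0.102 47 [-6.4  8.4]
```

View pics/fin.png

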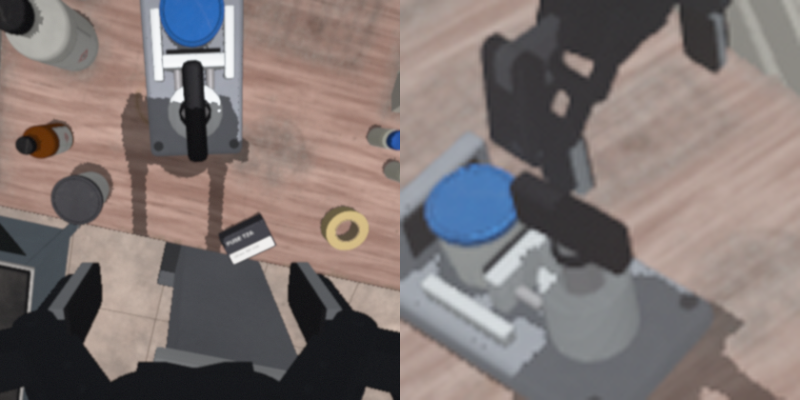

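The handle is centred on the bore at (507.6, 181.0), yaw 16.9°, with its top at z 0.139. Nominal is 0.140, and this camera read the key 0.7 mm low in the stand too. Signing off.

```bash
python3 -c "
from h import *
print(sign_off())"
```

```text
the job is handed in; nothing more can be done
None
```

The key is fully home in the cam screw, the screw is against its stop, and the gripper is open and clear. I handed the job in at about 22 s; no verdict is reported.

- **Grasp:** My first grasp closed on nothing, just above the handle, and nothing moved. The real fingertips sit about 43 mm behind the reported TCP. I went 42 mm lower and gripped the largest key, the one in the stand.
- **Fit:** A wrist picture showed the hexagon roughly, so I entered about 10° from that estimate. The key sank straight in without a turning search. It met the socket floor at the predicted height, with about 7–8 N of pressure (limit 25 N).
- **Clamping:** I turned the tool clockwise by about 70°. The moment then climbed to 0.88 N m, against about 0.08 N m of friction, while the handle stayed put. I took that as the stop, eased most of the twist and let go.
- **Last checks:**
  - The handle top is at 139 mm (140 nominal; this camera also read the key 0.7 mm low in the stand).
  - The handle is centred on the bore axis and stands at 16.9° yaw.
  - The jaw appears closed on the cup in the wrist pictures.
  - The forces on the arm are zero.
- **Not confirmed:**
  - The cam joint itself can't be read, so the stop is judged from the moment and the handle not moving.
  - The scene depth on the last bit of visible shaft was too sparse, and partly caught the handle, to measure its tilt.

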